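# Zero the screw press and set two turns of clearance

## Task

Set the gap of the small hand screw press: turn its crank clockwise (seen from above) until you feel the ram just seat on the anvil, gently, without forcing it, then crank it back anticlockwise exactly two full turns from there, no further. Finally swing the red-ball lock lever right over to its other end and let go of everything, leaving the other things on the bench alone.

Things in the scene. Friction and masses are not known exactly. Their poses are not given: they have to be found in the camera images.
- press: Green screw press fixed to the bench: base plate 150 x 250 x 16 mm, two columns, a cross-beam (158 mm wide, top at z = 128 mm), crank on top, lock lever on a shelf at its +y side. Origin on the bench straight below the crank axis; z up, y along the long side of the base. It stands turned by up to about 0.6 rad.
- crank_axis (a point): Point on the vertical crank axis, 192 mm above the bench, axes as the press. Clockwise from above lowers the ram. The crank turns with about 2 N of steady friction at the grip and stays where it is left. At the start it is at any angle, a third to one and a third turns away from the seat.
- crank_grip (a point): Point on the axis of the black upright crank grip where it is best taken, 192 mm above the bench. Round, 24 mm in diameter, from z = 157 to 213 mm, at the end of a flat crank arm (16 mm wide, top at z = 155 mm); runs round a level circle of 45 mm radius about the crank axis. It spins freely on its pin, so a hand can keep its direction all the way round.
- ram_face (a point): Centre of the brass underside of the ram, above the anvil. A crank turn moves it only 0.5 mm. On the anvil the screw stops dead and the crank resists like a spring: about 3.3 N more at the grip for each further 0.1 rad. 3 to 8 N above the running friction is plainly and gently seated. Turns are counted from where the resistance begins.
- crank_arm (a point): Middle of the crank arm's top face, 155 mm above the bench; its x axis points along the arm to the grip.
- hub (a point): Top of the screw spindle in the crank's hub, 162 mm above the bench. The crank drives it through a torsion spring (33 N at the grip per rad of wind-up); with the spring relaxed its x axis lies along the crank arm. Wound up by more than 0.5 rad (17 N at the grip) the crank counts as forced.
- anvil (a point): Centre of the anvil's top face, 40 mm above the bench, where the ram seats; axes as the press.
- lock_tip (a point): Centre of the red ball (26 mm) on the lock lever: 10 mm rod, 75 mm from pivot to ball centre; pivot axis along the press's y, at x = 0, y = +140 mm in its frame, 112 mm above the bench. Unlocked at the start: ball at x = -36 mm in the press's frame, 178 mm above the bench; locked: x = +36 mm, same height. Moves with 1 to 2 N and stays where put.
- lock (a joint): Angle of the lock lever in rad: 0 unlocked (leaning to the press's -x side), 1.0 fully locked (leaning to the +x side).
- small_module: Bystander, to be left alone: small circuit board, 40 x 60 x 18 mm, lying on the bench; origin at the centre of its underside.
- solder_reel: Bystander, to be left alone: reel of solder, 62 mm across, 55 mm high, lying on the bench; origin at the centre of its underside.
- screwdriver_red: Bystander, to be left alone: red-handled screwdriver, 196 mm long, lying on the bench; origin at the centre of its underside.
- side_cutters: Bystander, to be left alone: red-handled side cutters, 128 mm long, lying on the bench; origin at the centre of its underside.
- tape_red: Bystander, to be left alone: roll of red tape, 56 mm across, 18 mm high, lying on the bench; origin at the centre of its underside.
- steel_bowl: Bystander, to be left alone: steel bowl of parts, 110 mm across, 41 mm high, lying on the bench; origin at the centre of its underside.

How it is judged:
By the outcome, as a careful person would: the job done as asked, in the order asked, and still so for the second after the job is handed in, with the robot touching nothing.
It also fails if it takes over 72 s, if anything falls off the work surface, if the arm or the gripper's body presses on something with over 40 N, if the wrist force passes 120 N, or if a joint passes its speed limit or range.

## Robot

A 6-joint arm with a two-finger parallel gripper is mounted at the origin on a cart in front of the work surface, level with it; the furniture and walls round the work are solid. World frame = base frame: x ahead of the robot, y to its left, z up, the work surface at z = 0. Lengths are in m, angles in rad, forces in N, time in s.
With the tool pointing down it reaches from about 0.325 to 1 m from the base axis. Payload 5.1 kg.
Tool frame: the origin (TCP) lies midway between the tips of the shut fingers; the grasp point (between the pads) lies 19 mm behind it (robot.grasp_offset is the distance from the TCP to the grasp point, in m); z points along the fingers, x is the direction in which the jaws open and shut, and the axes are right-handed (so a half turn about z gives the same grasp; the last joint's range is limited). The gripper opens to 85 mm and grips with 20 to 120 N. Pads are 22 mm wide; open, the fingers measure 114 mm over their backs; the gripper's body (76 mm by 85 mm) begins 54 mm behind the grasp point. The pads swing forward as they close: fully open they stand 13 mm farther back than shut.
Start: joints at [1.137, 0.124, 1.65, -0, 1.367, -0.083], TCP at [0.223, 0.61, 0.206] pointing down, gripper open.
Joint ranges: [-2.61, 2.61], [-1.02, 2.33], [0.03, 2.71], [-1.35, 4.49], [0.32, 2.68], [-2.91, 2.91]. Speed limits (rad/s): [2.57, 2.57, 3.14, 3.14, 3.14, 3.14].

## Interface

Orientations are given as a unit quaternion [w, x, y, z].
In Python, from rig import robot gives the robot as it stands.
- The arm moves only by the shell command python3 -m creep 'ROWS'. ROWS is text: rows parted by semicolons, each of 7 numbers parted by spaces: the shift along the tool's x, y, z in cm, then the turn, a rotation vector about the tool's x, y, z in rad, then the finger opening in cm, from 0 to 8.54. In form: tx ty tz ax ay az hand; .... A call has 1 to 8 rows; each row is the pose to reach, as a shift and turn from the pose measured when the call began, along the tool's axes at that moment; what a row does not reach only later rows make up. A row lasts 1/8 s, in which the tool goes at most 62.5 mm and 10.7 degrees, less where a joint would pass 70% of its speed; a pose out of reach is approached as far as the arm can. A call with a gripper value outside its range is refused whole. The fingers move at their own pace and stop on an object; the grip force is fixed at half the most. Time passes only in rows, so rows that repeat a pose let the fingers close. It gives the time, the measured TCP pose, the force and the opening at its end, in the units of the state.
- robot.get_obs(): the state, without advancing time (a new reading comes with each control period).
- robot.camera(name): name is "scene" or "top" or "wrist"; returns a dict with "img" (480x640x3 uint8, red, green, blue), "depth" (480x640 float32, m along the optical axis (not along the pixel's ray), 0 where there is no reading), "intrinsics" (3x3 intrinsics, pixels), "dist" ([k1, k2, p1, p2, k3] as OpenCV has them; the pictures are not rectified), "position" and "orientation" of the camera in the world; the wrist camera has in their place "T_tool_cam" (4x4, takes a point from camera to tool coordinates, whose origin is the TCP and whose axes are the tool frame's). Camera axes: x right, y down, z forward; pixel columns grow to the right and rows downward; lengths in m; the calibration is good to about 2 mm. A picture is of the moment at which its call begins: read the wrist's pose just before it.
- robot.finish_job(): hands the job in, once; it reports no verdict.
The state is a dict: "time_s": time; "joint_pos": joint angles; "dq": joint speeds; "joint_efforts": joint torques, N m; "tcp_pos": TCP position; "orientation": TCP orientation; "force": force on the tool from outside, world axes, zero at the start; "moment": the same for the moment, N m; "gripper_width": finger opening in m.
Only numpy, scipy, OpenCV 4.12 (cv2) and the standard library are available. Lean on these libraries where they do the work, as an engineer would, in place of code of your own. Each camera call takes 0.05 s, during which the arm holds its last target.

## Working session

There is one attempt and no reset: what is moved stays moved. The work goes in short steps, Python scripts to look and compute and a shell command to move; the robot and the scene stay as the last step left them, time stands still between calls to the robot, and variables do not carry over. Pictures are saved under pics/ and viewed, and the job is handed in when it is done.

```bash
ls; mkdir -p pics; python3 - <<'E'
from rig import robot
import cv2,json
print(robot.get_obs(), robot.grasp_offset)
for n in ("scene","top","wrist"):
    c=robot.camera(n); cv2.imwrite(f"pics/{n}0.png",c["img"][:,:,::-1])
    print(n,{k:v for k,v in c.items() if k not in("img","depth")})
E
```

```text
pics
{'time_s': 0.0, 'joint_pos': array([ 1.13740619e+00,  1.24519275e-01,  1.65170600e+00, -1.77307916e-06,
        1.36750231e+00, -8.25751608e-02]), 'dq': array([-0.00162528, -0.0008166 ,  0.00036124, -0.00117093,  0.00024248,
       -0.00074508]), 'joint_efforts': array([-1.05934705e-03, -4.23618042e+01, -3.65446615e+01, -1.53132187e-04,
        6.81921432e-03, -8.67101932e-06]), 'tcp_pos': array([0.22310725, 0.60978665, 0.204525  ]), 'orientation': array([ 5.38007212e-04,  8.19652791e-01,  5.72859637e-01, -9.21971207e-04]), 'force': array([-0.13914326,  0.31529774, -0.66422921]), 'moment': array([-0.01139274,  0.0803504 ,  0.02791115]), 'gripper_width': 0.08543937613693821} 0.0187
scene {'intrinsics': array([[473.50414599,   0.        , 317.36884666],
       [  0.        , 473.50414599, 240.24927384],
       [  0.        ,   0.        ,   1.        ]]), 'dist': array([-0.07845677,  0.        ,  0.        ,  0.        ,  0.        ]), 'position': array([ 0.09344675, -0.91800005,  0.61426504]), 'orientation': array([-0.53487926,  0.81334611, -0.18937824,  0.12848411])}
top {'intri
[... 291 characters left out ...]
5510694]), 'orientation': array([ 0.01643773, -0.69708991,  0.71638997, -0.0241013 ])}
wrist {'intrinsics': array([[405.70893671,   0.        , 315.7445625 ],
       [  0.        , 405.70893671, 237.20645856],
       [  0.        ,   0.        ,   1.        ]]), 'dist': array([-0.03209113,  0.        ,  0.        ,  0.        ,  0.        ]), 'T_tool_cam': array([[ 9.99999658e-01,  1.21648653e-04,  8.17464823e-04,
        -4.98847052e-04],
       [-3.64835986e-04,  9.52493381e-01,  3.04559068e-01,
        -7.75483046e-02],
       [-7.41580632e-04, -3.04559262e-01,  9.52493100e-01,
        -1.68703352e-01],
       [ 0.00000000e+00,  0.00000000e+00,  0.00000000e+00,
         1.00000000e+00]])}
```

View pics/scene0.png

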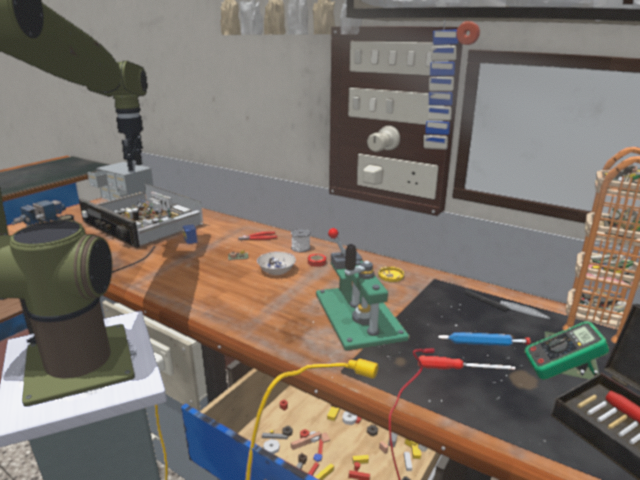

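View pics/top0.png

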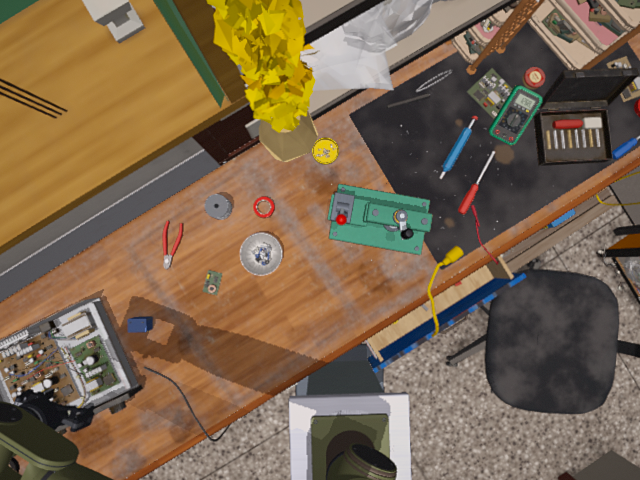

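```bash
cat > h.py <<'E'
from rig import robot
import numpy as np,cv2
from scipy.spatial.transform import Rotation as R
def q(o): return R.from_quat(o,scalar_first=True)
def pose(c,obs=None):
    if "position" in c: return q(c["orientation"]).as_matrix(),np.array(c["position"])
    T=c["T_tool_cam"]; Rt=q(obs["orientation"]).as_matrix()
    return Rt@T[:3,:3], Rt@T[:3,3]+obs["tcp_pos"]
def cloud(c,obs=None):
    h,w=c["depth"].shape
    u,v=np.meshgrid(np.arange(w),np.arange(h))
    p=cv2.undistortPoints(np.stack([u,v],-1).reshape(-1,1,2).astype(np.float64),c["intrinsics"],c["dist"]).reshape(h,w,2)
    d=c["depth"].astype(float)
    P=np.dstack([p*d[...,None],d]); Rm,t=pose(c,obs)
    return P@Rm.T+t
def plane(c,uv,z,obs=None):
    p=cv2.undistortPoints(np.array([[uv]],float),c["intrinsics"],c["dist"])[0,0]
    Rm,t=pose(c,obs); r=Rm@np.array([*p,1]); return t+r*(z-t[2])/r[2]
def show(img,name,box,s=4):
    a=img[box[1]:box[3],box[0]:box[2],::-1]
    cv2.imwrite(name,cv2.resize(a,None,fx=s,fy=s,interpolation=cv2.INTER_CUBIC))
E
python3 - <<'E'
from h import *
c=robot.camera("top"); P=cloud(c); im=c["img"].astype(int)
show(c["img"],"pics/topc.png",(310,165,450,275),5)
box=np.zeros(im.shape[:2],bool); box[165:275,310:450]=1
r,g,b=im[...,0],im[...,1],im[...,2]
m=box&(r>120)&(g<70)&(b<70); print("red",m.sum(),P[m].mean(0),P[m][:,2].max())
m=box&(P[...,2]>.195); print("grip top?",m.sum(),P[m].mean(0), np.argwhere(m).mean(0))
m=box&(P[...,2]>.12)&(P[...,2]<.132)&(g>r+20); print("beam",m.sum(),P[m].mean(0)); 
x=P[m][:,:2]; print(cv2.minAreaRect(x.astype(np.float32)))
m=box&(P[...,2]>.008)&(P[...,2]<.024)&(g>r+20); x=P[m][:,:2]; print("base",m.sum(),cv2.minAreaRect(x.astype(np.float32)))
m=box&(P[...,2]>.15)
for i in np.argwhere(m): print(i[::-1],P[tuple(i)].round(3),im[tuple(i)])
E
```

```text
red 91 [0.60003142 0.01327436 0.18751333] 0.19413277225079506
grip top? 142 [ 0.53979041 -0.06263674  0.58528718] [228.71830986 394.68309859]
beam 919 [ 0.6070292  -0.12927093  0.12756949]
((0.6159558296203613, -0.08914714306592941), (0.2425994873046875, 0.04659459739923477), 78.35225677490234)
base 2825 ((0.6594569683074951, -0.12634766101837158), (0.28711116313934326, 0.2490129917860031), 78.41864013671875)
[318 166] [0.501 0.066 1.255] [142 115 101]
[360 166] [0.501 0.066 1.255] [155 113  86]
[336 167] [0.501 0.066 1.255] [139  98  73]
[320 168] [0.501 0.066 1.255] [147 123 111]
[400 170] [0.501 0.066 1.255] [50 46 49]
[384 173] [0.501 0.066 1.255] [59 51 53]
[439 175] [0.501 0.066 1.255] [54 51 53]
[362 176] [0.501 0.066 1.255] [159 120  96]
[442 180] [0.501 0.066 1.255] [56 52 53]
[447 183] [0.501 0.066 1.255] [64 60 62]
[315 190] [0.501 0.066 1.255] [147 109  82]
[387 190] [0.501 0.066 1.255] [179 127  90]
[411 196] [0.501 0.066 1.255] [47 72 61]
[337 199] [0.501 0.066 1.255] [116 122 132]
[394 200] [0.501 0.066 1.255] [ 84 156 131]
[378 201] [0.501 0.066 1.255] [ 56 108  88]
[
[... 18663 characters left out ...]
[343 240] [0.501 0.066 1.255] [ 70 134 111]
[359 242] [0.501 0.066 1.255] [ 82 157 132]
[313 245] [0.501 0.066 1.255] [177 132 100]
[420 247] [0.501 0.066 1.255] [ 79 157 130]
[399 248] [0.501 0.066 1.255] [ 82 156 132]
[318 250] [0.501 0.066 1.255] [167 124  96]
[437 250] [0.501 0.066 1.255] [54 50 52]
[394 251] [0.501 0.066 1.255] [159 118  99]
[310 260] [0.501 0.066 1.255] [164 130 111]
[364 260] [0.501 0.066 1.255] [157 107  70]
[313 261] [0.501 0.066 1.255] [163 128 107]
[328 262] [0.501 0.066 1.255] [152 104  71]
[364 263] [0.501 0.066 1.255] [141  95  65]
[329 269] [0.501 0.066 1.255] [156 121 102]
[377 270] [0.501 0.066 1.255] [144  95  62]
[368 271] [0.501 0.066 1.255] [144  99  72]
```

```bash
python3 -m creep --help | head -20
```

```text
schema error: expected rows of numbers
```

```bash
cat >> h.py <<'E'
def to(target,Rw=None):
    o=robot.get_obs(); T=q(o["orientation"]); d=T.inv().apply(np.array(target)-o["tcp_pos"])*100
    rv=(T.inv()*Rw).as_rotvec() if Rw is not None else np.zeros(3)
    return d.round(2),rv.round(3)
DOWN=lambda a: R.from_matrix(np.array([[np.cos(a),np.sin(a),0],[np.sin(a),-np.cos(a),0],[0,0,-1]]))
E
python3 -m creep '0 0 -4 0 0 0 8.5; -4 4 -9 0 0 0 8.5; -8 8 -9 0 0 0 8.5; -12 12 -9 0 0 0 8.5; -16 16 -9 0 0 0 8.5; -20 20 -9 0 0 0 8.5; -24 24 -9 0 0 0 8.5; -28 28 -9 0 0 0 8.5'
python3 - <<'E'
from h import *
T=q(robot.get_obs()["orientation"]); print(T.as_matrix().round(3))
print(to([.5625,-.1355,.30],DOWN(np.deg2rad(69.9))))
E
```

```text
time_s: 1.2
tcp_pos: [0.3903, 0.2493, 0.2953]
orientation: [0.0, 0.82, 0.573, -0.0]
force: [0.6, -0.0, -0.6]
gripper_width: 0.0849
[[ 0.343  0.939 -0.   ]
 [ 0.939 -0.343 -0.001]
 [-0.001  0.    -1.   ]]
(array([-30.23,  29.38,  -0.43]), array([0.   , 0.001, 0.   ]))
```

```bash
python3 -m creep '-4 4 0 0 0 0 8.5; -8 8 0 0 0 0 8.5; -12 12 0 0 0 0 8.5; -16 16 0 0 0 0 8.5; -20 20 0 0 0 0 8.5; -24 24 0 0 0 0 8.5; -28 28 0 0 0 0 8.5; -30 29 0 0 0 0 8.5'
python3 -m creep '0 0 -2 0 0 0 8.5; -0.2 0.4 -4 0 0 0 8.5; -0.2 0.4 -4 0 0 0 8.5'
python3 - <<'E'
from h import *
o=robot.get_obs(); print(o["tcp_pos"],o["joint_pos"].round(2)); c=robot.camera("wrist"); cv2.imwrite("pics/w1.png",c["img"][:,:,::-1])
np.savez("w1.npz",**c,tcp_pos=o["tcp_pos"],o=o["orientation"])
P=cloud(c,o); im=c["img"].astype(int); g=im.sum(2)
ok=(c["depth"]>.05)
m=ok&(P[...,2]>.206)&(P[...,2]<.220)&(g<300); print("grip",m.sum(),np.median(P[m],0),P[m].min(0),P[m].max(0),np.argwhere(m).mean(0))
m=ok&(im[...,0]>120)&(im[...,1]<70)&(P[...,2]>.16); print("ball",m.sum(),P[m].mean(0) if m.any() else 0)
m=ok&(P[...,2]>.115)&(P[...,2]<.14)&(im[...,1]>im[...,0]+20);print("beam",cv2.minAreaRect(P[m][:,:2].astype(np.float32)))
m=ok&(P[...,2]>.145)&(P[...,2]<.172)&(abs(P[...,0]-.59)<.06)&(abs(P[...,1]+.13)<.05);print("arm+hub",m.sum(),P[m].mean(0))
E
```

```text
time_s: 2.2
tcp_pos: [0.56, -0.1345, 0.2947]
orientation: [-0.0, 0.82, 0.572, -0.001]
force: [-0.1, 0.1, 0.5]
gripper_width: 0.0851
time_s: 2.58
tcp_pos: [0.5644, -0.137, 0.3392]
orientation: [0.002, 0.82, 0.573, 0.001]
force: [1.0, 0.7, 0.0]
gripper_width: 0.0851
[ 0.56438639 -0.13701659  0.3391594 ] [-0.33 -0.08  1.64 -0.    1.58 -1.55]
grip 613 [ 0.56384261 -0.13427117  0.21307669] [ 0.5546706  -0.14552982  0.20601745] [ 0.57505225 -0.1239064   0.21628003] [213.07993475 319.40130506]
ball 201 [0.59863479 0.00252114 0.18651929]
beam ((0.6109775304794312, -0.12722481787204742), (0.16161863505840302, 0.04697827249765396), 78.27421569824219)
arm+hub 1026 [ 0.60114215 -0.12979728  0.15790417]
```

View pics/w1.png

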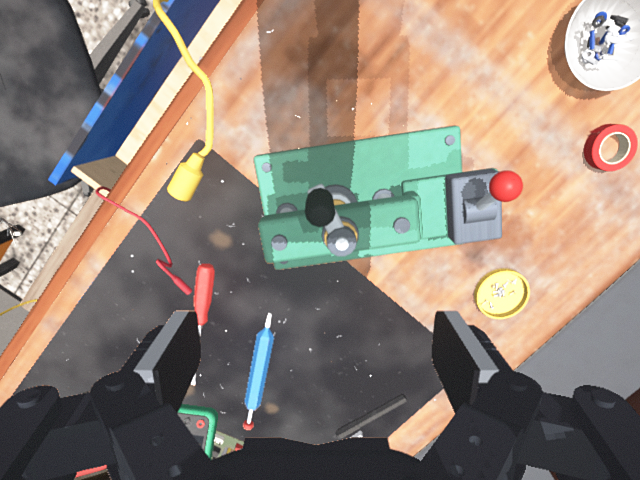

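```bash
python3 - <<'E'
from h import *
d=np.load("w1.npz"); c={k:d[k] for k in("img","depth","intrinsics","dist","T_tool_cam")}; o={"tcp_pos":d["tcp_pos"],"orientation":d["o"]}
print("hub",plane(c,(342,242.5),.162,o)); im=c["img"].astype(int)
m=(im[...,0]>110)&(im[...,1]<90)&(im[...,2]<90);m[:,:480]=0;m[230:]=0;m[:160]=0;m[:,530:]=0
uv=np.argwhere(m).mean(0)[::-1];print(uv,"ball",plane(c,uv,.178,o))
show(c["img"],"pics/w1c.png",(270,170,410,270),5)
E
```

```text
hub [ 0.60907634 -0.12860945  0.162     ]
[501.93927126 185.71862348] ball [0.60223609 0.0125177  0.178     ]
```

View pics/w1c.png

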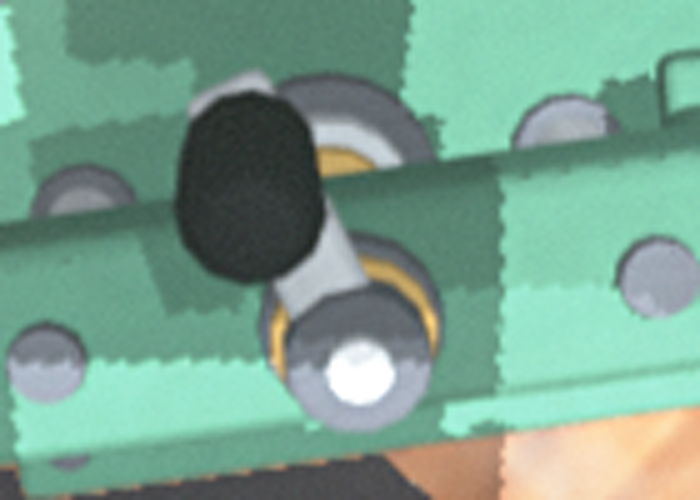

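```bash
python3 - <<'E'
from h import *
print(to([.5645,-.1345,.173],DOWN(np.deg2rad(70))))
E
```

```text
(array([ 0.26, -0.06, 16.44]), array([ 0.003,  0.001, -0.002]))
```

```bash
python3 -m creep '0.3 0 4 0 0 0 8.5; 0.3 0 8 0 0 0 8.5; 0.3 0 12 0 0 0 8.5; 0.3 0 14.5 0 0 0 8.5; 0.3 0 16.4 0 0 0 8.5;0.3 0 16.4 0 0 0 8.5'
python3 - <<'E'
from h import *
o=robot.get_obs(); print(o["tcp_pos"],o["force"]); c=robot.camera("wrist"); cv2.imwrite("pics/w2.png",c["img"][:,:,::-1])
E
```

```text
time_s: 3.38
tcp_pos: [0.5641, -0.1334, 0.1716]
orientation: [0.0, 0.82, 0.573, -0.001]
force: [0.4, -0.0, 0.9]
gripper_width: 0.0847
[ 0.56414879 -0.13343069  0.17155067] [ 0.43906539 -0.04888291  0.89778689]
```

View pics/w2.png

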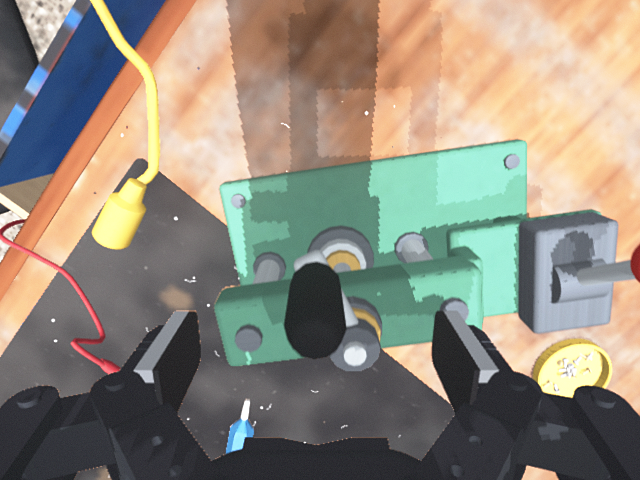

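```bash
python3 -m creep '0 0 0 0 0 0 4;0 0 0 0 0 0 2;0 0 0 0 0 0 0;0 0 0 0 0 0 0;0 0 0 0 0 0 0;0 0 0 0 0 0 0'
python3 - <<'E'
from h import *
for i in range(3):
  o=robot.get_obs(); print(o["tcp_pos"],o["force"],o["gripper_width"],o["time_s"]); c=robot.camera("wrist")
cv2.imwrite("pics/w3.png",c["img"][:,:,::-1])
E
```

```text
time_s: 4.18
tcp_pos: [0.5658, -0.1345, 0.1751]
orientation: [0.002, 0.82, 0.573, 0.001]
force: [-2.1, -1.2, 5.4]
gripper_width: 0.0143
[ 0.56583683 -0.13445538  0.17507916] [-2.11295821 -1.23441175  5.4100356 ] 0.014317487505006958 4.175
[ 0.56583335 -0.13447756  0.17509272] [-0.79599965 -1.23849644  5.74975142] 0.014183992462900597 4.225
[ 0.56585251 -0.13446136  0.17509888] [-1.40614812  0.11707384  6.5893516 ] 0.014785277947656592 4.275
```

View pics/w3.png

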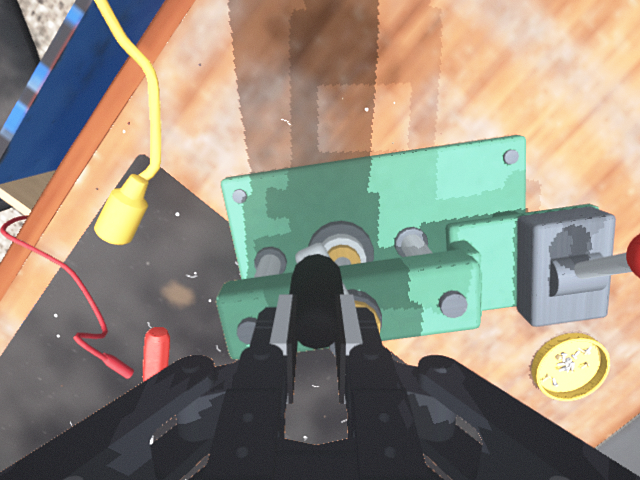

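```bash
python3 - <<'E'
from h import *
o=robot.get_obs();c=robot.camera("wrist"); show(c["img"],"pics/w3c.png",(240,220,400,360),5)
c2=robot.camera("scene"); show(c2["img"],"pics/s3c.png",(300,200,420,320),6)
print(q(o["orientation"]).as_matrix().round(4))
P=cloud(c,o)
for uv in [(318,335),(318,345),(318,325),(318,315),(318,300),(318,285),(318,270),(318,260),(318,252),(282,300),(352,300),(282,330),(352,330)]:
    print(uv,P[uv[1],uv[0]].round(4),c["img"][uv[1],uv[0]])
E
```

```text
[[ 0.3436  0.9391  0.004 ]
 [ 0.9391 -0.3436 -0.003 ]
 [-0.0014  0.0048 -1.    ]]
(318, 335) [ 0.5676 -0.1345  0.2132] [43 40 44]
(318, 345) [ 0.5719 -0.1361  0.2127] [35 37 42]
(318, 325) [ 0.5634 -0.133   0.2138] [43 45 48]
(318, 315) [ 0.5596 -0.1316  0.2136] [47 46 49]
(318, 300) [ 0.5563 -0.1304  0.2089] [40 39 41]
(318, 285) [ 0.5545 -0.1297  0.2   ] [38 43 43]
(318, 270) [ 0.5544 -0.1296  0.1853] [39 47 45]
(318, 260) [ 0.5545 -0.1296  0.1733] [42 47 45]
(318, 252) [ 0.5569 -0.1304  0.1558] [215 224 230]
(282, 300) [ 0.4922 -0.1077  0.3434] [141 146 152]
(352, 300) [ 0.5608 -0.1187  0.2084] [141 147 154]
(282, 330) [ 0.5522 -0.1412  0.23  ] [142 146 155]
(352, 330) [ 0.5594 -0.1202  0.2308] [140 144 153]
```

View pics/w3c.png

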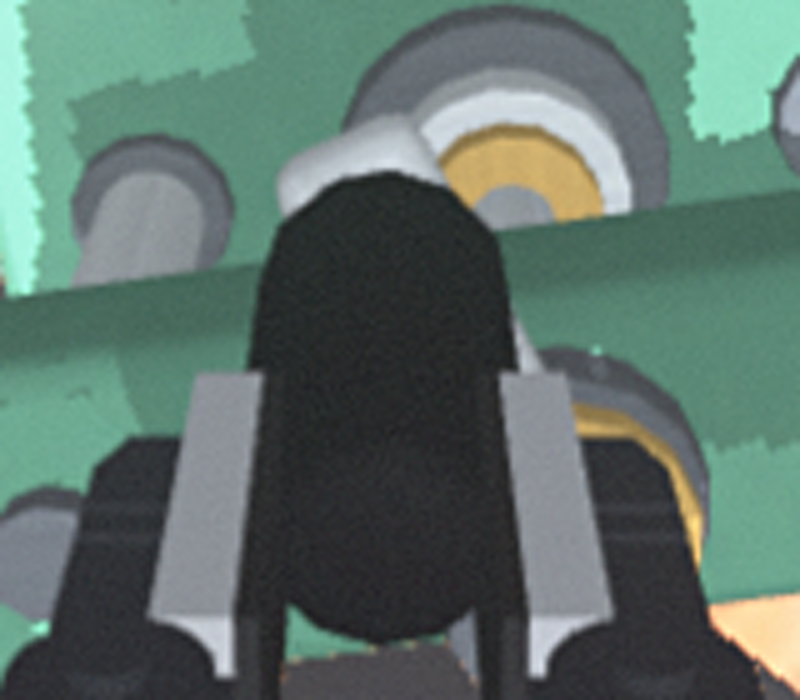

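View pics/s3c.png

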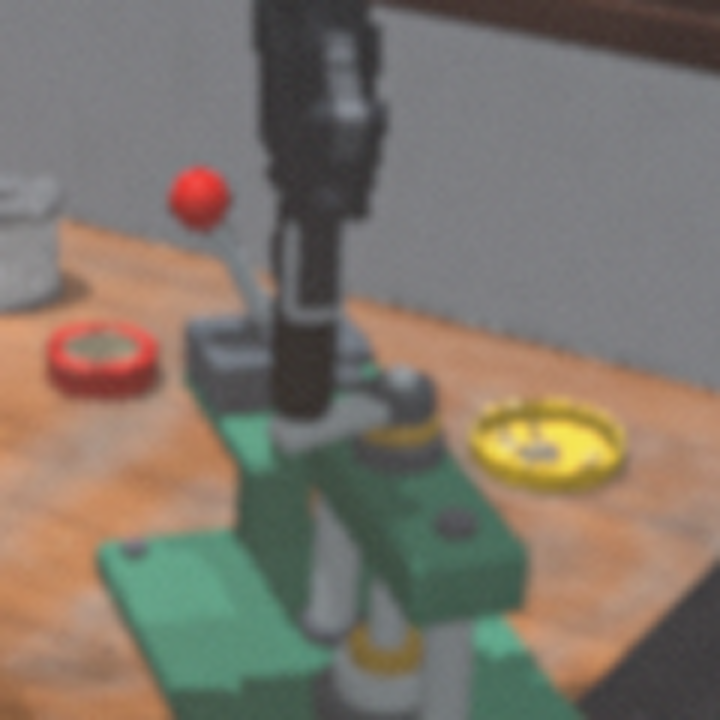

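```bash
cat >> h.py <<'E'
def circ(C,steps,z=.175,r=.045):
    o=robot.get_obs(); P=o["tcp_pos"]; T=q(o["orientation"])
    e=P[:2]-C; th=np.arctan2(e[1],e[0]); print("th0 %.3f r %.4f"%(th,np.hypot(*e)), "F",o["force"].round(1))
    for s in steps:
        a=th+s; t=np.array([C[0]+r*np.cos(a),C[1]+r*np.sin(a),z])
        print("%.3f: %s"%(a,(T.inv().apply(t-P)*100).round(2)))
def rd(C,n=6):
    F=[]
    for i in range(n):
        o=robot.get_obs(); F.append(o["force"]); robot.camera("wrist")
    F=np.mean(F,0); e=o["tcp_pos"][:2]-C; th=np.arctan2(e[1],e[0]); u=np.array([np.cos(th),np.sin(th)]); t=np.array([-u[1],u[0]])
    print("t %.2f th %.3f r %.4f z %.4f Frad %.2f Ftan(ccw) %.2f Fz %.2f w %.4f"%(o["time_s"],th,np.hypot(*e),o["tcp_pos"][2],F[:2]@u,F[:2]@t,F[2],o["gripper_width"]))
E
python3 - <<'E'
from h import *
circ(np.array([.6105,-.129]),-np.deg2rad([8,16,24,32]))
E
```

```text
th0 -3.020 r 0.0450 F [-1.5 -0.8  6. ]
-3.160: [ 0.58 -0.25  0.  ]
-3.300: [ 1.18 -0.41  0.  ]
-3.439: [ 1.81 -0.49  0.  ]
-3.579: [ 2.43 -0.48  0.  ]
```

```bash
python3 -m creep '0.58 -0.25 0 0 0 0 0; 1.18 -0.41 0 0 0 0 0; 1.81 -0.49 0 0 0 0 0; 2.43 -0.48 0 0 0 0 0; 2.43 -0.48 0 0 0 0 0'
python3 - <<'E'
from h import *
C=np.array([.6105,-.129]); rd(C); circ(C,-np.deg2rad([10,20,30,40,50]))
E
```

```text
time_s: 5.05
tcp_pos: [0.5701, -0.1094, 0.1752]
orientation: [0.003, 0.819, 0.573, 0.001]
force: [1.4, -1.4, 2.3]
gripper_width: 0.0149
t 5.30 th 2.704 r 0.0449 z 0.1752 Frad -1.31 Ftan(ccw) 1.09 Fz 2.24 w 0.0146
th0 2.704 r 0.0449 F [ 2.3 -1.3  2.3]
2.529: [0.77 0.12 0.02]
2.355: [1.51 0.39 0.02]
2.180: [2.19 0.78 0.02]
2.006: [2.79 1.29 0.02]
1.831: [3.3  1.89 0.02]
```

```bash
python3 -m creep '0.77 0.12 0 0 0 0 0; 1.51 0.39 0 0 0 0 0; 2.19 0.78 0 0 0 0 0; 2.79 1.29 0 0 0 0 0; 3.3 1.89 0 0 0 0 0; 3.3 1.89 0 0 0 0 0'
python3 - <<'E'
from h import *
C=np.array([.6105,-.129]); rd(C); circ(C,-np.deg2rad([6,12,18,24,30,36,42]))
E
```

```text
time_s: 6.1
tcp_pos: [0.6005, -0.0852, 0.177]
orientation: [0.003, 0.82, 0.573, 0.002]
force: [-1.0, -2.5, 6.1]
gripper_width: 0.0146
t 6.35 th 1.803 r 0.0449 z 0.1770 Frad -2.41 Ftan(ccw) 0.84 Fz 6.76 w 0.0149
th0 1.804 r 0.0449 F [-0.3 -3.2  6.7]
1.699: [0.25 0.4  0.2 ]
1.594: [0.44 0.83 0.2 ]
1.490: [0.59 1.27 0.21]
1.385: [0.69 1.73 0.21]
1.280: [0.75 2.2  0.21]
1.176: [0.75 2.67 0.22]
1.071: [0.7  3.14 0.22]
```

```bash
cat >> h.py <<'E'
C=np.array([.6105,-.129])
def chain(C,d,n,r=.045):
    o=robot.get_obs(); P=o["tcp_pos"]; T=q(o["orientation"]); e=P[:2]-C; th=np.arctan2(e[1],e[0])
    pt=lambda a: np.array([C[0]+r*np.cos(a),C[1]+r*np.sin(a),P[2]])
    print("th0 %.3f r %.4f z %.4f t %.1f F"%(th,np.hypot(*e),P[2],o["time_s"]),o["force"].round(1))
    for k in range(n):
        s=P if k==0 else pt(th+k*d)
        print(*[ (T.inv().apply(pt(th+(k+f)*d)-s)*100).round(2)[:2] for f in (.5,1)])
E
cat > g.py <<'E'
import sys
from h import *
F=[]
for i in range(4):
    o=robot.get_obs(); F.append(o["force"]); robot.camera("wrist")
F=np.mean(F,0); e=o["tcp_pos"][:2]-C; th=np.arctan2(e[1],e[0]); u=np.array([np.cos(th),np.sin(th)]); t=np.array([-u[1],u[0]])
print("  t %.2f th %.3f r %.4f z %.4f Frad %.2f Ftan %.2f Fz %.2f"%(o["time_s"],th,np.hypot(*e),o["tcp_pos"][2],F[:2]@u,F[:2]@t,F[2]))
sys.exit(0 if F[:2]@t<float(sys.argv[1]) else 1)
E
python3 -c "
from h import *
chain(C,-.18,4)"
```

```text
th0 1.804 r 0.0449 z 0.1770 t 6.4 F [-0.3 -3.2  6.7]
[0.22 0.34] [0.39 0.71]
[0.14 0.38] [0.25 0.77]
[0.07 0.4 ] [0.11 0.8 ]
[-0.   0.4] [-0.04  0.81]
```

```bash
python3 -m creep '0.22 0.34 0 0 0 0 0; 0.39 0.71 0 0 0 0 0; 0.39 0.71 0 0 0 0 0' >/dev/null && python3 g.py 3.5 && python3 -m creep '0.14 0.38 0 0 0 0 0; 0.25 0.77 0 0 0 0 0; 0.25 0.77 0 0 0 0 0' >/dev/null && python3 g.py 3.5 && python3 -m creep '0.07 0.4 0 0 0 0 0; 0.11 0.8 0 0 0 0 0; 0.11 0.8 0 0 0 0 0' >/dev/null && python3 g.py 3.5 && python3 -m creep '0 0.4 0 0 0 0 0; -0.04 0.81 0 0 0 0 0; -0.04 0.81 0 0 0 0 0' >/dev/null && python3 g.py 3.5
python3 -c "
from h import *
chain(C,-.18,5)"
```

```text
t 6.92 th 1.621 r 0.0450 z 0.1771 Frad -3.61 Ftan 1.07 Fz 4.26
  t 7.50 th 1.441 r 0.0451 z 0.1771 Frad -3.21 Ftan 0.99 Fz 4.75
  t 8.07 th 1.262 r 0.0453 z 0.1771 Frad -2.41 Ftan 1.32 Fz 4.69
  t 8.65 th 1.082 r 0.0454 z 0.1772 Frad -1.82 Ftan 1.13 Fz 4.19
th0 1.083 r 0.0454 z 0.1772 t 8.7 F [-1.7 -1.8  3.7]
[-0.11  0.39] [-0.22  0.78]
[-0.14  0.38] [-0.32  0.74]
[-0.21  0.35] [-0.45  0.67]
[-0.27  0.3 ] [-0.56  0.58]
[-0.32  0.25] [-0.66  0.47]
```

```bash
python3 -m creep '-0.11 0.39 0 0 0 0 0; -0.22 0.78 0 0 0 0 0; -0.22 0.78 0 0 0 0 0' >/dev/null && python3 g.py 3.5 && python3 -m creep '-0.14 0.38 0 0 0 0 0; -0.32 0.74 0 0 0 0 0; -0.32 0.74 0 0 0 0 0' >/dev/null && python3 g.py 3.5 && python3 -m creep '-0.21 0.35 0 0 0 0 0; -0.45 0.67 0 0 0 0 0; -0.45 0.67 0 0 0 0 0' >/dev/null && python3 g.py 3.5 && python3 -m creep '-0.27 0.3 0 0 0 0 0; -0.56 0.58 0 0 0 0 0; -0.56 0.58 0 0 0 0 0' >/dev/null && python3 g.py 3.5 && python3 -m creep '-0.32 0.25 0 0 0 0 0; -0.66 0.47 0 0 0 0 0; -0.66 0.47 0 0 0 0 0' >/dev/null && python3 g.py 3.5
python3 -c "
from h import *
chain(C,-.18,6)"
```

```text
t 9.22 th 0.902 r 0.0454 z 0.1773 Frad 0.57 Ftan 1.27 Fz 4.22
  t 9.80 th 0.722 r 0.0454 z 0.1774 Frad 1.50 Ftan 0.93 Fz 3.33
  t 10.38 th 0.542 r 0.0455 z 0.1775 Frad 1.89 Ftan 1.34 Fz 3.23
  t 10.95 th 0.361 r 0.0456 z 0.1775 Frad 2.09 Ftan 1.30 Fz 2.98
  t 11.53 th 0.179 r 0.0456 z 0.1776 Frad 3.04 Ftan 2.10 Fz 2.77
th0 0.181 r 0.0456 z 0.1777 t 11.6 F [3.1 1.3 3.4]
[-0.39  0.13] [-0.76  0.29]
[-0.39  0.12] [-0.78  0.21]
[-0.4   0.05] [-0.81  0.07]
[-0.4  -0.02] [-0.81 -0.08]
[-0.39 -0.09] [-0.78 -0.22]
[-0.37 -0.16] [-0.73 -0.36]
```

```bash
python3 -m creep '-0.39 0.13 0 0 0 0 0; -0.76 0.29 0 0 0 0 0; -0.76 0.29 0 0 0 0 0' >/dev/null && python3 g.py 3.5 && python3 -m creep '-0.39 0.12 0 0 0 0 0; -0.78 0.21 0 0 0 0 0; -0.78 0.21 0 0 0 0 0' >/dev/null && python3 g.py 3.5 && python3 -m creep '-0.4 0.05 0 0 0 0 0; -0.81 0.07 0 0 0 0 0; -0.81 0.07 0 0 0 0 0' >/dev/null && python3 g.py 3.5 && python3 -m creep '-0.4 -0.02 0 0 0 0 0; -0.81 -0.08 0 0 0 0 0; -0.81 -0.08 0 0 0 0 0' >/dev/null && python3 g.py 3.5 && python3 -m creep '-0.39 -0.09 0 0 0 0 0; -0.78 -0.22 0 0 0 0 0; -0.78 -0.22 0 0 0 0 0' >/dev/null && python3 g.py 3.5
python3 -c "
from h import *
chain(C,-.18,6)"
```

```text
t 12.10 th -0.005 r 0.0454 z 0.1778 Frad 5.23 Ftan 1.59 Fz 2.13
  t 12.68 th -0.187 r 0.0456 z 0.1778 Frad 4.58 Ftan 1.09 Fz 1.79
  t 13.25 th -0.346 r 0.0456 z 0.1778 Frad 4.71 Ftan 4.13 Fz 1.15
th0 -0.346 r 0.0456 z 0.1778 t 13.3 F [6.7 2.8 1.3]
[-0.4  -0.08] [-0.81 -0.13]
[-0.4  -0.09] [-0.78 -0.21]
[-0.37 -0.16] [-0.73 -0.35]
[-0.34 -0.22] [-0.66 -0.47]
[-0.29 -0.28] [-0.56 -0.58]
[-0.24 -0.33] [-0.45 -0.67]
```

```bash
python3 -m creep '-0.14 -0.03 0 0 0 0 0; -0.24 -0.04 0 0 0 0 0; -0.24 -0.04 0 0 0 0 0' >/dev/null && python3 g.py 8; python3 g.py 8
python3 -c "
from h import *
chain(C,-.06,3)"
```

```text
t 13.82 th -0.374 r 0.0455 z 0.1779 Frad 5.38 Ftan 4.61 Fz 0.87
  t 14.03 th -0.374 r 0.0455 z 0.1779 Frad 5.43 Ftan 5.18 Fz 1.11
th0 -0.374 r 0.0455 z 0.1779 t 14.1 F [6.  2.6 1.2]
[-0.13 -0.06] [-0.27 -0.07]
[-0.13 -0.01] [-0.27 -0.03]
[-0.13 -0.02] [-0.27 -0.05]
```

```bash
python3 -m creep '-0.2 -0.05 0 0 0 0 0; -0.42 -0.07 0 0 0 0 0; -0.42 -0.07 0 0 0 0 0' >/dev/null && python3 g.py 12; python3 g.py 12; python3 g.py 12
python3 - <<'E'
from h import *
o=robot.get_obs(); print(o["tcp_pos"],o["force"])
c=robot.camera("top"); show(c["img"],"pics/topseat.png",(370,190,450,250),8)
E
```

```text
t 14.60 th -0.430 r 0.0454 z 0.1779 Frad 5.36 Ftan 7.16 Fz 0.81
  t 14.80 th -0.429 r 0.0455 z 0.1780 Frad 5.86 Ftan 6.74 Fz 0.58
  t 15.00 th -0.429 r 0.0454 z 0.1779 Frad 4.92 Ftan 6.58 Fz 0.71
[ 0.65180586 -0.14791578  0.17794185] [8.54806507 3.22886804 1.7683609 ]
```

```bash
cat >> h.py <<'E'
C2=np.array([.6112,-.1293])
def arc(steps,r=.045,C=C2):
    o=robot.get_obs(); P=o["tcp_pos"]; T=q(o["orientation"]); e=P[:2]-C; th=np.arctan2(e[1],e[0])
    print("th0 %.3f r %.4f z %.4f t %.1f F"%(th,np.hypot(*e),P[2],o["time_s"]),o["force"].round(1), o["joint_pos"].round(2))
    out=[]
    for s in steps:
        a=th+s; v=T.inv().apply(np.array([C[0]+r*np.cos(a),C[1]+r*np.sin(a),P[2]])-P)*100
        out.append("%.2f %.2f"%(v[0],v[1]))
    print("; ".join(out))
E
python3 -c "
from h import *
arc(np.arange(1,9)*.23)"
```

```text
th0 -0.430 r 0.0447 z 0.1779 t 15.1 F [7.8 3.3 0.7] [-0.31  0.17  1.64  0.01  1.31 -1.53]
1.03 -0.00; 2.03 -0.27; 2.93 -0.76; 3.71 -1.45; 4.30 -2.29; 4.69 -3.25; 4.85 -4.27; 4.78 -5.30
```

```bash
python3 -m creep '1.03 0 0 0 0 0 0; 2.03 -0.27 0 0 0 0 0; 2.93 -0.76 0 0 0 0 0; 3.71 -1.45 0 0 0 0 0; 4.3 -2.29 0 0 0 0 0; 4.69 -3.25 0 0 0 0 0; 4.85 -4.27 0 0 0 0 0; 4.78 -5.3 0 0 0 0 0'
python3 -c "
from h import *
arc(np.arange(1,9)*.24)"
```

```text
time_s: 16.1
tcp_pos: [0.6175, -0.0848, 0.1775]
orientation: [0.004, 0.819, 0.573, 0.007]
force: [2.0, -2.8, 0.2]
gripper_width: 0.0144
th0 1.431 r 0.0450 z 0.1775 t 16.1 F [ 2.  -2.8  0.2] [-0.23  0.08  1.75  0.01  1.3  -1.45]
-0.35 -1.02; -0.93 -1.93; -1.71 -2.67; -2.64 -3.21; -3.68 -3.50; -4.75 -3.55; -5.81 -3.34; -6.78 -2.88
```

```bash
python3 -m creep '-0.35 -1.02 0 0 0 0 0; -0.93 -1.93 0 0 0 0 0; -1.71 -2.67 0 0 0 0 0; -2.64 -3.21 0 0 0 0 0; -3.68 -3.5 0 0 0 0 0; -4.75 -3.55 0 0 0 0 0; -5.81 -3.34 0 0 0 0 0; -6.78 -2.88 0 0 0 0 0'
python3 -c "
from h import *
arc(np.arange(1,9)*.24); print(to([0,0,0],DOWN(np.deg2rad(69.9)))[1])"
```

```text
time_s: 17.1
tcp_pos: [0.567, -0.1392, 0.177]
orientation: [0.003, 0.819, 0.573, 0.007]
force: [2.0, 2.5, 4.9]
gripper_width: 0.0147
th0 -2.922 r 0.0453 z 0.1770 t 17.1 F [2.  2.5 4.9] [-0.34 -0.01  1.84  0.01  1.3  -1.56]
-0.82 0.71; -1.46 1.57; -1.88 2.56; -2.05 3.63; -1.97 4.70; -1.63 5.73; -1.06 6.64; -0.29 7.39
[ 0.013 -0.007  0.001]
```

```bash
python3 -m creep '-0.82 0.71 0 0 0 0 0; -1.46 1.57 0 0 0 0 0; -1.88 2.56 0 0.01 -0.005 0 0; -2.05 3.63 0 0.01 -0.005 0 0; -1.97 4.7 0 0.01 -0.005 0 0; -1.63 5.73 0 0.01 -0.005 0 0; -1.06 6.64 0 0.01 -0.005 0 0; -0.29 7.39 0 0.01 -0.005 0 0'
python3 -c "
from h import *
arc(np.arange(1,9)*.24); print(to([0,0,0],DOWN(np.deg2rad(69.9)))[1])"
```

```text
time_s: 18.1
tcp_pos: [0.6359, -0.1676, 0.1775]
orientation: [0.001, 0.82, 0.573, 0.001]
force: [-1.4, -2.7, 1.6]
gripper_width: 0.0146
th0 -0.997 r 0.0456 z 0.1775 t 18.1 F [-1.4 -2.7  1.6] [-0.34  0.16  1.66  0.    1.32 -1.56]
0.96 0.50; 2.00 0.80; 3.07 0.85; 4.13 0.64; 5.11 0.19; 5.95 -0.48; 6.61 -1.33; 7.05 -2.32
[ 0.003 -0.001  0.001]
```

```bash
python3 -m creep '0.96 0.5 0 0 0 0 0; 2 0.8 0 0 0 0 0; 3.07 0.85 0 0 0 0 0; 4.13 0.64 0 0 0 0 0; 5.11 0.19 0 0 0 0 0; 5.95 -0.48 0 0 0 0 0; 6.61 -1.33 0 0 0 0 0; 7.05 -2.32 0 0 0 0 0'
python3 -c "
from h import *
arc(np.arange(1,9)*.24); print(to([0,0,0],DOWN(np.deg2rad(69.9)))[1])"
```

```text
time_s: 19.1
tcp_pos: [0.6378, -0.0928, 0.1774]
orientation: [0.001, 0.819, 0.573, 0.001]
force: [0.5, -3.6, 0.9]
gripper_width: 0.0147
th0 0.941 r 0.0451 z 0.1774 t 19.1 F [ 0.5 -3.6  0.9] [-0.23  0.13  1.69  0.    1.32 -1.45]
0.16 -1.07; 0.07 -2.14; -0.27 -3.16; -0.84 -4.08; -1.61 -4.83; -2.54 -5.37; -3.58 -5.68; -4.65 -5.73
[ 0.003 -0.001  0.001]
```

Cumulative angle is 7.224; target is 12.30.

```bash
python3 -m creep '0.16 -1.07 0 0 0 0 0; 0.07 -2.14 0 0 0 0 0; -0.27 -3.16 0 0 0 0 0; -0.84 -4.08 0 0 0 0 0; -1.61 -4.83 0 0 0 0 0; -2.54 -5.37 0 0 0 0 0; -3.58 -5.68 0 0 0 0 0; -4.65 -5.73 0 0 0 0 0'
python3 -c "
from h import *
arc(np.arange(1,9)*.24); print(to([0,0,0],DOWN(np.deg2rad(69.9)))[1])"
```

```text
time_s: 20.1
tcp_pos: [0.5676, -0.117, 0.1773]
orientation: [0.0, 0.819, 0.573, 0.002]
force: [4.2, 1.0, 0.3]
gripper_width: 0.0146
th0 2.866 r 0.0453 z 0.1773 t 20.1 F [4.2 1.  0.3] [-0.3  -0.01  1.84  0.    1.31 -1.52]
-1.05 0.24; -2.03 0.69; -2.87 1.37; -3.53 2.22; -3.97 3.21; -4.15 4.27; -4.08 5.34; -3.76 6.37
[ 0.003 -0.002  0.001]
```

Cumulative angle is now 9.149.

```bash
python3 -m creep '-1.05 0.24 0 0 0 0 0; -2.03 0.69 0 0 0 0 0; -2.87 1.37 0 0 0 0 0; -3.53 2.22 0 0 0 0 0; -3.97 3.21 0 0 0 0 0; -4.15 4.27 0 0 0 0 0; -4.08 5.34 0 0 0 0 0; -3.76 6.37 0 0 0 0 0'
python3 -c "
from h import *
arc(np.array([.2,.4,.6,.8,.9,.95]));e=(robot.get_obs()['tcp_pos'][:2]-C); print(np.arctan2(e[1],e[0]))"
```

```text
time_s: 21.1
tcp_pos: [0.6151, -0.1749, 0.1773]
orientation: [0.001, 0.82, 0.573, 0.001]
force: [-2.7, -0.3, 3.3]
gripper_width: 0.0145
th0 -1.485 r 0.0457 z 0.1773 t 21.1 F [-2.7 -0.3  3.3] [-0.36  0.12  1.7   0.    1.32 -1.58]
0.52 0.74; 1.13 1.41; 1.85 1.94; 2.67 2.32; 3.10 2.45; 3.32 2.49
-1.470613067672049
```

```bash
python3 -c "
from h import *
arc(np.array([.2,.4,.6,.8,1.0,1.12,1.223,1.235]))"
```

```text
th0 -1.485 r 0.0457 z 0.1773 t 21.1 F [-2.7 -0.3  3.3] [-0.36  0.12  1.7   0.    1.32 -1.58]
0.52 0.74; 1.13 1.41; 1.85 1.94; 2.67 2.32; 3.54 2.53; 4.08 2.57; 4.54 2.55; 4.59 2.55
```

```bash
python3 -m creep '0.52 0.74 0 0 0 0 0; 1.13 1.41 0 0 0 0 0; 1.85 1.94 0 0 0 0 0; 2.67 2.32 0 0 0 0 0; 3.54 2.53 0 0 0 0 0; 4.08 2.57 0 0 0 0 0; 4.54 2.55 0 0 0 0 0;4.54 2.55 0 0 0 0 0'; python3 g.py 9;
python3 -c "
from h import *
arc(np.array([.02,.04]))"
```

```text
time_s: 22.1
tcp_pos: [0.655, -0.1403, 0.1775]
orientation: [0.001, 0.819, 0.573, 0.002]
force: [2.1, -1.2, 1.9]
gripper_width: 0.0147
  t 22.25 th -0.261 r 0.0459 z 0.1776 Frad 2.22 Ftan -0.50 Fz 2.53
th0 -0.261 r 0.0451 z 0.1775 t 22.3 F [ 2.5 -2.   3.3] [-0.29  0.18  1.63  0.    1.32 -1.51]
0.09 -0.02; 0.18 -0.03
```

```bash
python3 -m creep '0 0 0 0 0 0 2; 0 0 0 0 0 0 4; 0 0 0 0 0 0 6; 0 0 0 0 0 0 6; 0 0 0 0 0 0 6; 0 0 0 0 0 0 6;0 0 -1 0 0 0 6;0 0 -4 0 0 0 6'
python3 -m creep '0 0 -5 0 0 0 6; 0 0 -8 0 0 0 6; 0 -4 -9 0 0 0 6; 0 -8 -9 0 0 0 6; 0 -10 -9 0 0 0 6; 0 -10 -9 0 0 0 6'
python3 - <<'E'
from h import *
o=robot.get_obs();c=robot.camera("wrist"); cv2.imwrite("pics/w4.png",c["img"][:,:,::-1])
P=cloud(c,o); im=c["img"].astype(int); ok=c["depth"]>.05
m=ok&(P[...,2]>.206)&(P[...,2]<.220)&(im.sum(2)<300)&(abs(P[...,0]-.63)<.06)&(abs(P[...,1]+.13)<.07); p=P[m]; print("grip",m.sum(),np.median(p,0),(p.min(0)+p.max(0))/2)
c=robot.camera("top"); show(c["img"],"pics/top4.png",(310,165,450,275),5)
E
```

```text
time_s: 23.3
tcp_pos: [0.6535, -0.1406, 0.2161]
orientation: [-0.001, 0.82, 0.573, 0.0]
force: [1.1, -0.4, -0.3]
gripper_width: 0.0598
time_s: 24.05
tcp_pos: [0.5592, -0.1061, 0.3078]
orientation: [0.0, 0.82, 0.573, 0.001]
force: [0.9, 0.0, 0.4]
gripper_width: 0.0596
grip 581 [ 0.65011351 -0.14083869  0.21295758] [ 0.65178736 -0.14170756  0.21081515]
```

View pics/w4.png

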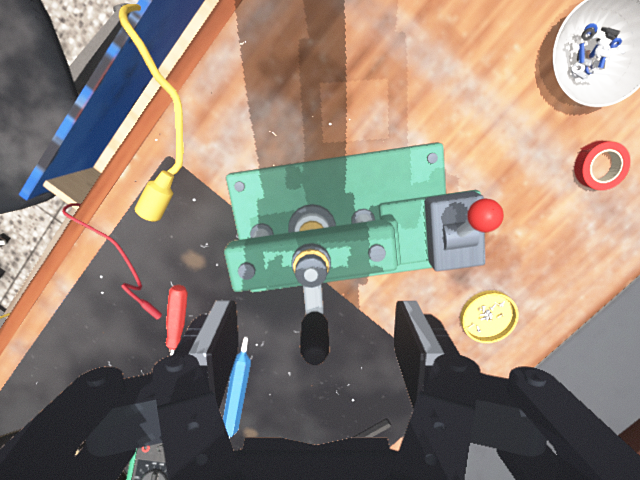

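View pics/top4.png

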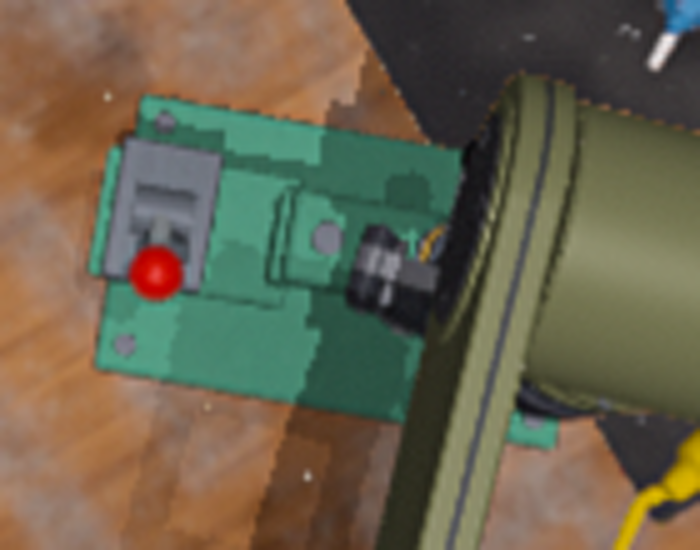

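```bash
python3 - <<'E'
from h import *
print(to([.563,.0205,.25],DOWN(1.366)), to([.563,.0205,.171],DOWN(1.366)))
E
```

```text
(array([12.02, -4.1 ,  5.72]), array([ 0.001, -0.001, -0.146])) (array([12.01, -4.1 , 13.62]), array([ 0.001, -0.001, -0.146]))
```

```bash
python3 -m creep '4 -1.5 0 0 0 -0.07 0; 8 -3 0 0 0 -0.146 0; 12 -4.1 2 0 0 -0.146 0; 12 -4.1 6 0 0 -0.146 0; 12 -4.1 10 0 0 -0.146 0; 12 -4.1 13.6 0 0 -0.146 0; 12 -4.1 13.6 0 0 -0.146 0; 12 -4.1 13.6 0 0 -0.146 0'
python3 - <<'E'
from h import *
o=robot.get_obs();c=robot.camera("wrist"); cv2.imwrite("pics/w5.png",c["img"][:,:,::-1]); print(o["tcp_pos"],o["force"],o["gripper_width"])
print(to([.651,.0057,.171],DOWN(1.366)))
E
```

```text
time_s: 25.15
tcp_pos: [0.5643, 0.0202, 0.1728]
orientation: [0.0, 0.776, 0.631, 0.001]
force: [-0.5, -0.2, 0.1]
gripper_width: 0.0005
[0.5643172  0.02016517 0.17276073] [-0.48615092 -0.2193566   0.08576714] 0.00047083731844765674
(array([0.34, 8.75, 0.29]), array([ 0.004, -0.002, -0.   ]))
```

View pics/w5.png

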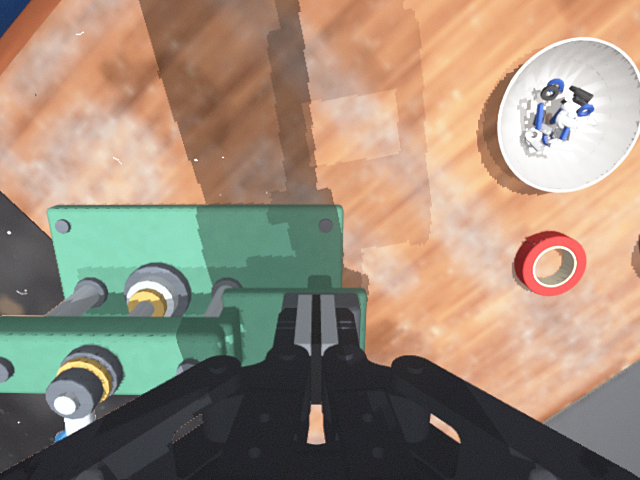

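```bash
python3 -m creep '0 0.8 0.1 0 0 0 0; 0 1.6 0.1 0 0 0 0; 0 2.4 0.1 0 0 0 0; 0 3.2 0.1 0 0 0 0; 0.1 4 0.1 0 0 0 0; 0.1 4.8 0.1 0 0 0 0; 0.1 5.6 0.1 0 0 0 0; 0.2 6.4 0.1 0 0 0 0' 
python3 - <<'E'
from h import *
o=robot.get_obs();c=robot.camera("scene"); show(c["img"],"pics/s5.png",(300,200,420,320),5); print(o["tcp_pos"],o["force"])
print(to([.651,.0057,.171],DOWN(1.366)))
E
```

```text
time_s: 26.2
tcp_pos: [0.6282, 0.009, 0.1727]
orientation: [0.001, 0.776, 0.631, 0.002]
force: [-0.2, 0.0, 0.9]
gripper_width: -0.0003
[0.62822512 0.00900359 0.17272245] [-0.23831571  0.01390168  0.90410963]
(array([0.13, 2.22, 0.19]), array([ 0.005, -0.002, -0.   ]))
```

View pics/s5.png

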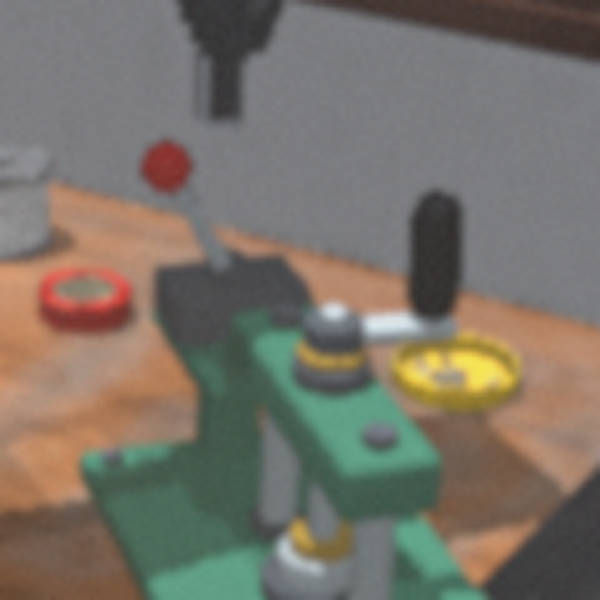

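```bash
python3 - <<'E'
from h import *
o=robot.get_obs();c=robot.camera("scene"); P=cloud(c)
def proj(p):
    Rm,t=pose(c); rv,_=cv2.Rodrigues(Rm.T); return cv2.projectPoints(np.array([p],float),rv,-Rm.T@t,c["intrinsics"],c["dist"])[0].ravel()
print("tcp px",proj(o["tcp_pos"]),"ball px",proj([.602,.0125,.178]),proj([.56,-.02,.178]))
im=c["img"].astype(int); m=(im[...,0]>100)&(im[...,1]<60)&(im[...,2]<60); m[:,:310]=0;m[:,360:]=0;m[:225]=0;m[:250][:]&=True; m[245:]=0
print(m.sum(),np.argwhere(m).mean(0)[::-1],P[m].mean(0))
d=im.sum(2)<160; d[:205]=0;d[225:]=0;d[:,:335]=0;d[:,:352]&=True;d[:,352:]=0; print(d.sum(),np.median(P[d],0))
c=robot.camera("top"); show(c["img"],"pics/top5.png",(310,165,450,275),5)
E
```

```text
tcp px [343.43539786 233.77197847] ball px [333.04570481 233.1092205 ] [323.73726386 240.87562018]
50 [332.82 232.94] [0.59832525 0.00692742 0.18116535]
0 [nan nan nan]
  return _methods._mean(a, axis=axis, dtype=dtype,
  ret = um.true_divide(
```

View pics/top5.png

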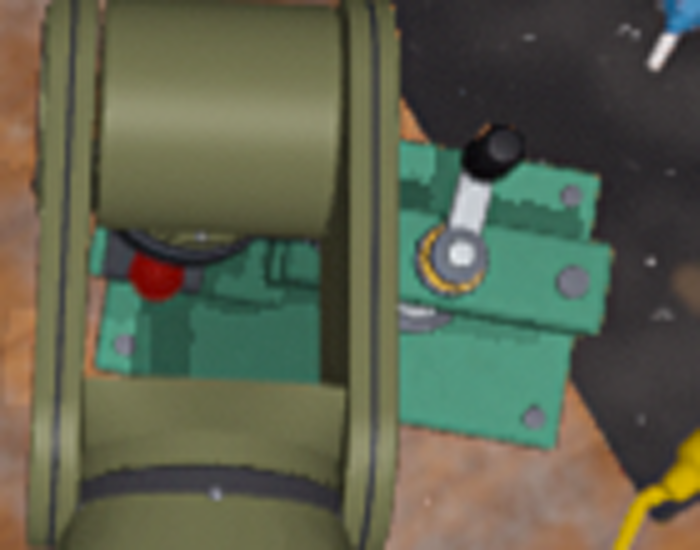

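```bash
python3 -m creep '0 -2.2 -0.5 0 0 0 0; 0 -4.4 -0.5 0 0 0 0; 0 -6.6 -0.3 0 0 0 0; 0 -6.8 -0.2 0 0 0 0; 0 -6.8 0 0 0 0 0'
python3 - <<'E'
from h import *
o=robot.get_obs();c=robot.camera("wrist"); P=cloud(c,o); print(o["tcp_pos"],o["force"])
T=q(o["orientation"])
for v in range(286,330,4): print(v,T.inv().apply(P[v,310]-o["tcp_pos"]).round(4),T.inv().apply(P[v,326]-o["tcp_pos"]).round(4))
c=robot.camera("scene"); show(c["img"],"pics/s6.png",(300,180,420,300),5)
E
```

```text
time_s: 26.98
tcp_pos: [0.5618, 0.0229, 0.1727]
orientation: [0.001, 0.776, 0.631, 0.002]
force: [-0.7, -0.6, 0.0]
gripper_width: 0.0007
[0.56182671 0.02285034 0.17273509] [-0.72008279 -0.5780138   0.01503556]
286 [-0.005   0.0628  0.138 ] [-0.0005 -0.0776 -0.1687]
290 [-0.005   0.0638  0.1325] [0.008  0.0628 0.1303]
294 [-0.0043  0.0448  0.0856] [0.0068 0.0451 0.0861]
298 [-0.0025 -0.0108 -0.0332] [ 0.0034 -0.01   -0.0317]
302 [-0.0025 -0.0111 -0.0371] [ 0.0033 -0.0102 -0.0354]
306 [-0.0025 -0.0106 -0.0392] [ 0.0032 -0.0108 -0.0396]
310 [-0.0024 -0.0104 -0.0418] [ 0.0031 -0.0108 -0.0427]
314 [-0.0024 -0.0106 -0.0451] [ 0.0031 -0.0101 -0.0441]
318 [-0.0023 -0.0108 -0.0483] [ 0.003  -0.0101 -0.0471]
322 [-0.0023 -0.0107 -0.0507] [ 0.0029 -0.0107 -0.0507]
326 [-0.0023 -0.0102 -0.0525] [ 0.0029 -0.0109 -0.0536]
```

View pics/s6.png

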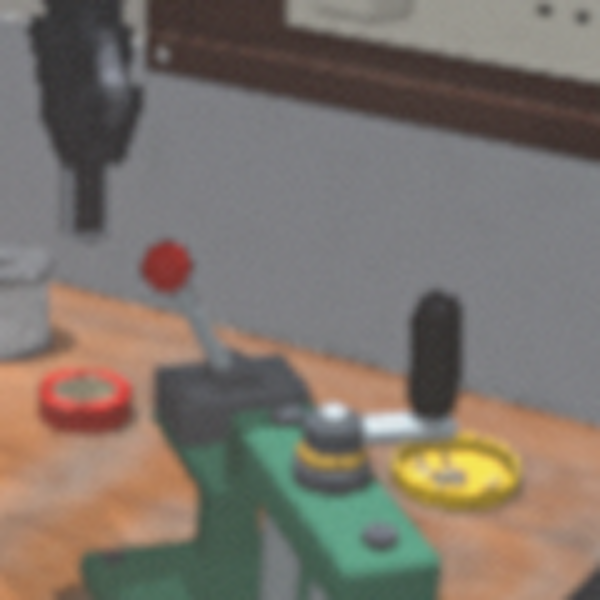

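```bash
python3 -m creep '0 0 1.6 0 0 0 0; 0 0 3.3 0 0 0 0; 0 0 3.3 0 0 0 0;0 0.8 3.3 0 0 0 0; 0.1 1.6 3.3 0 0 0 0; 0.1 2.4 3.3 0 0 0 0; 0.1 3.2 3.3 0 0 0 0; 0.2 4 3.3 0 0 0 0' 
python3 - <<'E'
from h import *
o=robot.get_obs();c=robot.camera("scene"); show(c["img"],"pics/s7.png",(300,180,420,300),5); print(o["tcp_pos"],o["force"])
print(to([.651,.0045,.140],DOWN(1.366)))
E
```

```text
time_s: 28.08
tcp_pos: [0.6022, 0.0164, 0.1396]
orientation: [0.001, 0.776, 0.631, 0.002]
force: [-1.8, -0.1, 1.2]
gripper_width: -0.0001
[0.60223204 0.01643586 0.13959194] [-1.77388333 -0.1379971   1.16021019]
(array([-0.18,  4.93, -0.02]), array([ 0.005, -0.002, -0.   ]))
```

View pics/s7.png

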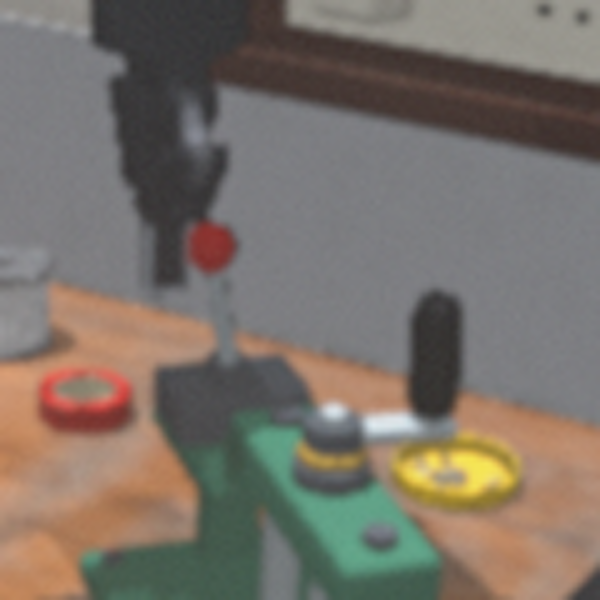

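```bash
python3 -m creep '-0.05 0.8 0 0 0 0 0; -0.1 1.6 0 0 0 0 0; -0.15 2.4 0 0 0 0 0; -0.2 3.2 0 0 0 0 0; -0.2 3.8 0 0 0 0 0; -0.2 4.2 0 0 0 0 0; -0.2 4.2 0 0 0 0 0' 
python3 -m creep '0 0.2 0 0 0 0 0; 0 0.3 0 0 0 0 0; 0 0.3 0 0 0 0 0'
python3 - <<'E'
from h import *
o=robot.get_obs();c=robot.camera("scene"); show(c["img"],"pics/s8.png",(300,180,420,300),5)
print(to([.651,.0045,.140],DOWN(1.366)))
E
```

```text
time_s: 29.0
tcp_pos: [0.6441, 0.0057, 0.1398]
orientation: [0.002, 0.776, 0.631, 0.002]
force: [-0.0, 0.5, -0.1]
gripper_width: -0.0003
time_s: 29.38
tcp_pos: [0.647, 0.005, 0.1397]
orientation: [0.002, 0.776, 0.631, 0.002]
force: [-1.0, 0.1, -0.7]
gripper_width: 0.0
(array([ 0.03,  0.4 , -0.02]), array([ 0.005, -0.002, -0.   ]))
```

View pics/s8.png

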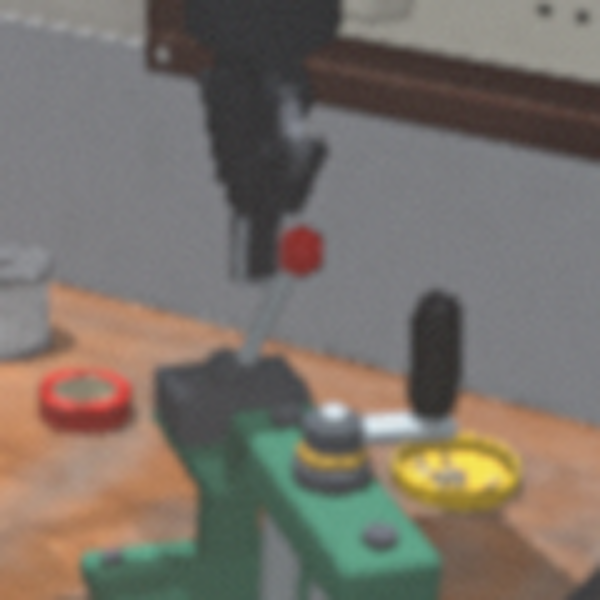

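Nearly there; creep on until the end stop is felt.

```bash
python3 -m creep '0 0.3 0 0 0 0 0; 0 0.4 0 0 0 0 0; 0 0.4 0 0 0 0 0'
python3 -m creep '0 0.3 0 0 0 0 0; 0 0.3 0 0 0 0 0'
```

```text
time_s: 29.8
tcp_pos: [0.6503, 0.0044, 0.1396]
orientation: [0.001, 0.776, 0.631, 0.002]
force: [-5.4, 1.0, 1.6]
gripper_width: -0.0003
time_s: 30.05
tcp_pos: [0.6503, 0.0044, 0.1395]
orientation: [-0.002, 0.776, 0.631, -0.001]
force: [-13.7, 2.3, 6.5]
gripper_width: 0.0002
```

```bash
python3 -m creep '0 -1.5 0 0 0 0 0; 0 -4 -1 0 0 0 0; 0 -7 -5 0 0 0 0; 0 -10 -9 0 0 0 0; 0 -14 -12 0 0 0 0; 0 -18 -14 0 0 0 0; 0 -18 -14 0 0 0 0'
python3 - <<'E'
from h import *
c=robot.camera("scene"); show(c["img"],"pics/s9.png",(290,180,430,300),5)
c=robot.camera("top"); show(c["img"],"pics/top9.png",(310,165,450,275),5)
P=cloud(c); im=c["img"].astype(int); ok=(P[...,2]<.3)
bx=np.zeros(ok.shape,bool); bx[165:275,310:450]=1
m=ok&bx&(im[...,0]>120)&(im[...,1]<70)&(im[...,2]<70)&(P[...,2]>.15); print("ball",m.sum(),P[m].mean(0))
uv=np.argwhere(m).mean(0)[::-1]; print(plane(c,uv,.178))
m=ok&bx&(P[...,2]>.206); p=P[m]; print("grip",m.sum(),p.mean(0),np.median(p,0))
m=ok&bx&(P[...,2]>.15)&(im.min(2)>190)&(abs(P[...,0]-.611)<.014)&(abs(P[...,1]+.13)<.014); print("spindle",m.sum(),P[m].mean(0))
E
```

```text
time_s: 30.92
tcp_pos: [0.4747, 0.0411, 0.2839]
orientation: [0.001, 0.775, 0.631, 0.002]
force: [-0.4, -0.5, 0.2]
gripper_width: 0.0002
ball 91 [ 0.66966035 -0.00099939  0.18711718]
[ 0.67110675 -0.00157413  0.178     ]
grip 71 [ 0.64964152 -0.14298862  0.21210163] [ 0.64985458 -0.14285534  0.21221803]
spindle 22 [ 0.61279822 -0.133291    0.15909581]
```

View pics/s9.png

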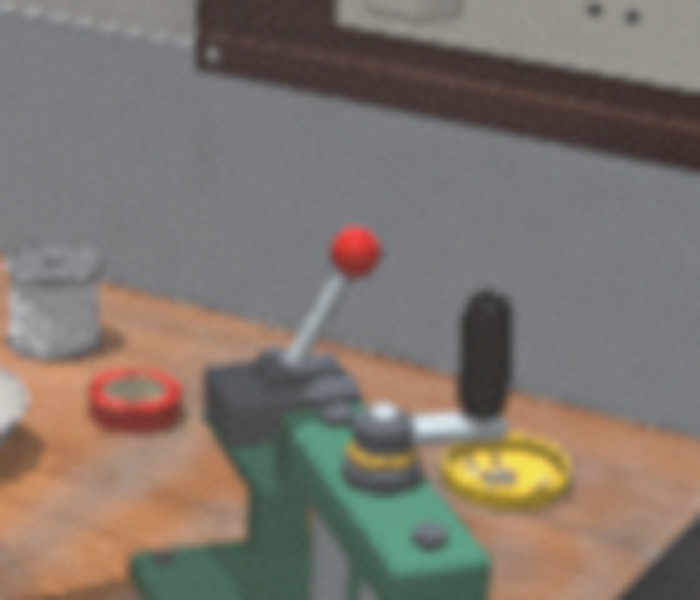

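View pics/top9.png

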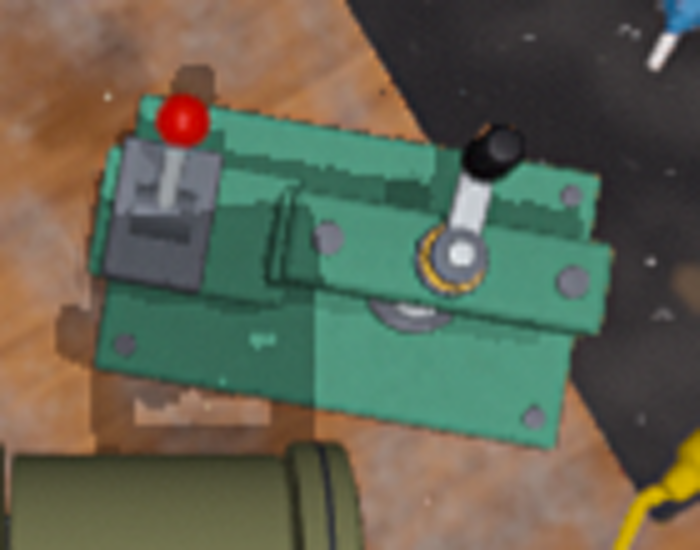

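```bash
python3 -c "
from rig import robot
print(robot.get_obs()['time_s']); print(robot.finish_job())"
```

```text
31.025
the job is handed in; nothing more can be done
None
```

The press gap is set, the lock lever is fully over, and the job was handed in at 31 s with the arm clear of everything. The hand-in gives no verdict.

- **Seating:** I turned the crank clockwise until the resistance climbed above running friction at about 33 N/rad. I stopped at about 6.8 N at the grip, roughly 5 N above friction. The resistance began at about −0.26 to −0.28 rad on the crank circle.
- **Backing off:** I turned the crank anticlockwise two full turns. It stopped at −0.261 rad, so two turns plus 0 to 0.02 rad. After I let go, the cameras put it at −0.26 to −0.30 rad, which agrees within their error. I could not see the torsion spring's wind-up, so a few hundredths of a rad there is unchecked.
- **Lock lever:** My first pass went over the ball without touching it, because the shut fingertips sit about 30 mm higher than the stated TCP. I backed out, lowered the tool and pushed again until the end stop pushed back with about 14 N. The camera shows the ball moved 71 mm of the expected 72.
- **Other checks:** I saw no sign that the bystanders had moved, but I did not measure their positions. The gripper read 14 mm on the 24 mm crank grip, which didn't match, but it held all the way round.

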